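# Magnifier over the ring on the soldering block

### The job

I want to check the solder seam of the ring that lies on the charcoal soldering block. Draw the hand magnifier out of the sloping tool rack until it is clear of its slot, turn it until the lens lies level, and hold it centred over the ring, about 6 cm above it. Finish while still holding it there, steady and clear of everything else, and leave the ring, the other two tools in the rack and the rest of the bench things where they are.

Things in the scene. Friction and masses are not known exactly. Their poses are not given: they have to be found in the camera images.
- magnifier: hand magnifier, 202 mm long, about 110 g: black flat-sided handle 115 mm long, 16 mm wide (own y), 14 mm thick (own z), then a 12 mm thick steel neck, then a steel-rimmed round lens 72 mm across, 8 mm thick. Origin at the butt; own x runs along the handle from butt to lens, own z is the normal of the lens and points up when it is turned level
- magnifier_grip (a point): point inside the black handle, 88 mm from its butt, to grip it at; axes as the magnifier. At the start the first 50 mm of the handle stand in one of the rack's three slots (any one), own x about 45 degrees above level, own y level; this point is 38 mm out of the slot's mouth, 65 mm of black handle stand out
- magnifier_lens (a point): centre of the magnifier's lens, 78 mm beyond magnifier_grip along own x; same axes
- magnifier_butt (a point): butt end of the magnifier's handle, 88 mm behind magnifier_grip along own x; same axes
- rack: fixed wooden tool rack, 150 x 260 mm on the bench, 95 mm high: a bored rail between two cheeks. Origin on the bench under it. Three slots 80 mm apart (own y = -80, 0, 80 mm), 18 x 16 mm, 50 mm deep, leaning 45 degrees: a tool is drawn out along its slot, towards the rack's own +x and up. Slot mouths lie 20 mm to -x of the origin, 74 mm up
- solder_block: fixed soldering station: pale firebrick 130 x 130 mm in a dark strap clamp, round turntable in it, and on that the dark charcoal block 64 x 64 mm whose flat top is 60 mm above the bench. Origin on the bench under its centre
- ring_center (a point): centre of the plain gold ring (23 mm outside, 6 mm high, loose) lying flat on the charcoal block; z is the ring's axis
- file: bystander in another slot: file with a pale wooden handle, 225 mm long, its tip about 200 mm above the bench; origin at its butt
- brush: bystander in another slot: bench brush with a wooden handle, 200 mm long, its end about 185 mm above the bench; origin at its butt
- spare_ring: bystander: a second gold ring, 21 mm across, flat on the bench
- abrasive: bystander: abrasive block 45 x 45 x 10 mm on the bench
- tweezers: bystander: steel tweezers 150 mm long lying on the bench
- mandrel: bystander: steel ring mandrel 282 mm long, 26 mm thick, lying on the bench
- ring_clamp: bystander: wooden ring clamp 130 mm long lying on the bench
- dish: bystander: copper dish 72 mm across, 28 mm high, on the bench
Not all that is in view belongs to the job. Leave any yellow look-alike of the magnifier alone. What is shaped like the solder_block but blue is not meant.

How it is judged (in metres and radians):
On the way:
1. the magnifier is drawn out of its slot, clear of the rack (distance of magnifier_butt from where it was at the start of the episode above 0.055 m and height (world z) of magnifier_butt above 0.06 m and contact force between magnifier and rack below 0.1 N), for 0.1 s.
At the end, for the whole second after the job is handed in: The fingers hold the magnifier still, touching neither rack nor soldering station: lens level within 11 degrees, its centre within 18 mm of the ring's centre seen from above and 40 to 85 mm above it, the handle's butt raised too; the ring still lies on the charcoal block (horizontal distance between magnifier_lens and ring_center below 0.018 m and z of magnifier_lens in the frame of ring_center between 0.04 and 0.085 m and angle between magnifier_lens's own z axis and vertical below 0.2 rad and contact force between the fingers and magnifier above 1 N and contact force between magnifier and rack below 0.1 N and contact force between magnifier and solder_block below 0.1 N and height (world z) of magnifier_butt above 0.07 m and linear speed of magnifier below 0.03 m/s and angular speed of magnifier below 0.2 rad/s and height (world z) of ring_center above 0.058 m and horizontal distance between ring_center and solder_block below 0.032 m); the arm keeps its last pose, push and grip.
It fails at once if the ring on the charcoal block is shifted (over 8 mm) (distance of ring_center from where it was at the start of the episode above 0.008 m).
It fails at once if another tool in the rack is pulled or pushed (over 20 mm) (distance of any of file, brush from where it was at the start of the episode above 0.02 m).
It fails at once if a thing on the bench is knocked away (over 30 mm) (distance of any of spare_ring, abrasive, tweezers, mandrel, ring_clamp, dish from where it was at the start of the episode above 0.03 m).
It also fails if it takes over 42 s, if anything falls off the work surface, if the arm or the gripper's body presses on something with over 40 N, if the wrist force passes 120 N, or if a joint passes its speed limit or range.

### The arm

A 6-joint arm with a two-finger parallel gripper is mounted at the origin on the work surface. World frame = base frame: x ahead of the robot, y to its left, z up, the work surface at z = 0. Lengths are in mm, angles in rad, forces in N, time in s.
With the tool pointing down it reaches from about 400 to 925 mm from the base axis. Payload 3.4 kg.
Tool frame: the origin (TCP) lies at the very end of the fingers, on their centre line; the grasp point (between the pads) lies 19 mm behind it (ctrl.hold_point_z is the distance from the TCP to the grasp point, in mm); z points along the fingers, y is the line along which they close (so a half turn about z gives the same grasp; the last joint's range is limited). The gripper opens to 85 mm and grips with 20 to 120 N. Pads are 22 mm wide; open, the fingers measure 114 mm over their backs; the gripper's body (76 mm by 85 mm) begins 54 mm behind the grasp point. The pads swing forward as they close: fully open they stand 13 mm farther back than shut.
Start: joints at [-1.381, 0.307, 1.506, -0, 1.328, -0.073], TCP at [149.352, -555.27, 195.605] pointing down, gripper open.
Joint ranges: [-3.12, 3.12], [-1.05, 2.28], [0.14, 2.33], [-1.42, 4.57], [0.1, 2.73], [-2.68, 2.68]. Speed limits (rad/s): [2.57, 2.57, 3.14, 3.14, 3.14, 3.14].

### API

Orientations are given as a rotation vector (axis times angle).
In Python, from cell import ctrl gives the robot as it stands. The module is installed in compiled form; this text tells all that it offers.
- The arm moves only by the tool send_rows, never from a script. Its argument "targets" is a list of rows, each a list of 3 entries, a list of its own where there are three numbers: the closure, from -1 (fully open) to 1 (shut), then the shift along the tool's x, y, z in m, then the turn about the tool's z in rad. A call has 1 to 12 rows; each row is the pose to reach, as a shift and turn from the pose commanded when the call began, along the tool's axes at that moment; what a row does not reach only later rows make up. A row lasts 1/10 s, in which the tool goes at most 50 mm and 8.59 degrees, less where a joint would pass 70% of its speed; a pose out of reach is approached as far as the arm can. A call with a gripper value outside its range is refused whole. The fingers move at their own pace and stop on an object; "squeeze" is the grip in N (left out, the last holds). Time passes only in rows, so rows that repeat a pose let the fingers close. It gives the time, the measured TCP pose, the force, the opening and the grip force at its end, in the units of the state.
- ctrl.get_obs(): the state, without advancing time (a new reading comes with each control period).
- ctrl.camera(name): name is "side" or "top" or "wrist"; returns a dict with "color" (384x512x3 uint8, red, green, blue), "z_map" (384x512 float32, mm along the optical axis (not along the pixel's ray), 0 where there is no reading), "camera_matrix" (3x3 intrinsics, pixels), "world_from_camera" (4x4, takes a point from camera to world coordinates). Camera axes: x right, y down, z forward; pixel columns grow to the right and rows downward; lengths in mm; the calibration is good to about 2 mm. The wrist camera is an equidistant fisheye: a pixel r from the principal point sees the ray r / f radians off the axis. A picture is of the moment at which its call begins.
- ctrl.finish_job(): hands the job in; it is judged then, once.
The state is a dict: "clock": time; "qpos": joint angles; "dq": joint speeds; "joint_torque": joint torques, N m; "tcp_pos": TCP position; "eef_rot": TCP orientation; "force": force on the tool from outside, world axes, zero at the start; "wrist_torque": the same for the moment, N m; "width": finger opening in mm; "finger_force": force on a finger pad.
Only numpy, scipy, OpenCV 4.12 (cv2) and the standard library are available. Lean on these libraries where they do the work, as an engineer would, in place of code of your own. Each camera call takes 0.05 s, during which the arm holds its last target. There are 200 camera calls.

## Working session

There is one attempt and no reset: what is moved stays moved. The work goes in short steps, Python scripts to look and compute and a tool call to move; the robot and the scene stay as the last step left them, time stands still between calls to the robot, and variables do not carry over. Pictures are saved under pics/ and viewed, at most 10 in all, crops included, and the job is handed in when it is done.

Besides the shell and the picture viewer there is one more tool, called after "Emit:" by a JSON object that holds its "method" and its "body", one argument or row to a line. send_rows: Moves the arm, as the interface text tells. Its arguments: {"type":"object","properties":{"targets":{"type":"array","items":{"type":"array"}},"squeeze":{"type":"number"}},"required":["targets"]}

```bash
mkdir -p pics; python3 - <<'E'
from cell import ctrl
import numpy as np,cv2
o=ctrl.get_obs();print(o['clock'],o['tcp_pos'],o['eef_rot'],o['width'],ctrl.hold_point_z)
for n in['side','top']:
    c=ctrl.camera(n);np.savez(f'{n}0.npz',**c)
    cv2.imwrite(f'pics/{n}0.png',cv2.resize(c['color'][:,:,::-1],(800,600)))
    print(c['camera_matrix'],c['world_from_camera'])
E
```

```text
0.0 [ 149.19598209 -554.50023039  194.68375073] [-3.11248878e+00 -4.11378465e-01  1.80702027e-04] 85.36107049763184 18.700000000000003
[[383.80217972   0.         254.74050346]
 [  0.         383.80217972 190.11818789]
 [  0.           0.           1.        ]] [[-6.93434472e-01 -4.41859869e-01  5.69129589e-01 -1.11715262e+02]
 [-7.20395141e-01  4.39862900e-01 -5.36238259e-01  4.02554591e+02]
 [-1.33968243e-02 -7.81844285e-01 -6.23329800e-01  7.93239114e+02]
 [ 0.00000000e+00  0.00000000e+00  0.00000000e+00  1.00000000e+00]]
[[373.74787833   0.         263.45814444]
 [  0.         373.74787833 186.32973042]
 [  0.           0.           1.        ]] [[ 1.77339552e-02 -9.82270365e-01  1.86629145e-01  2.85841114e+02]
 [-9.99781722e-01 -1.53590524e-02  1.41636092e-02 -1.92315965e+02]
 [-1.10460467e-02 -1.86839585e-01 -9.82328333e-01  1.15200372e+03]
 [ 0.00000000e+00  0.00000000e+00  0.00000000e+00  1.00000000e+00]]
```

View pics/side0.png

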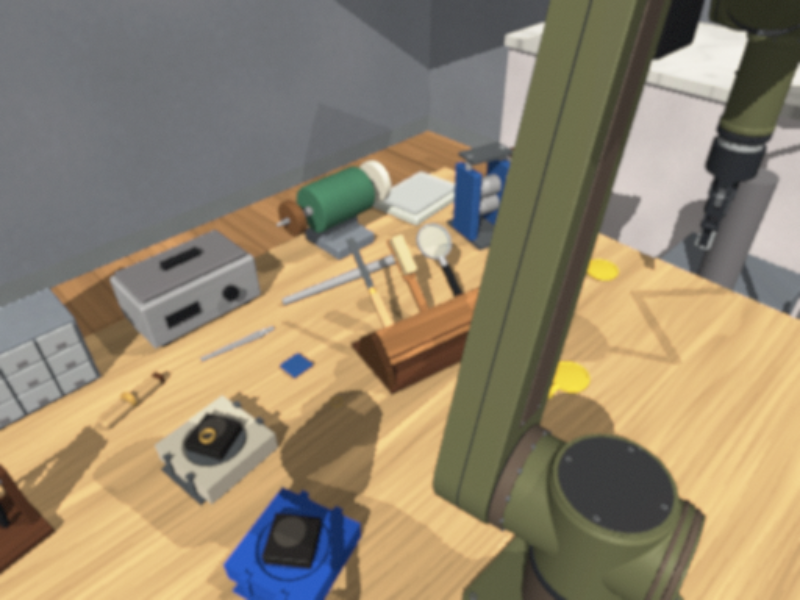

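View pics/top0.png

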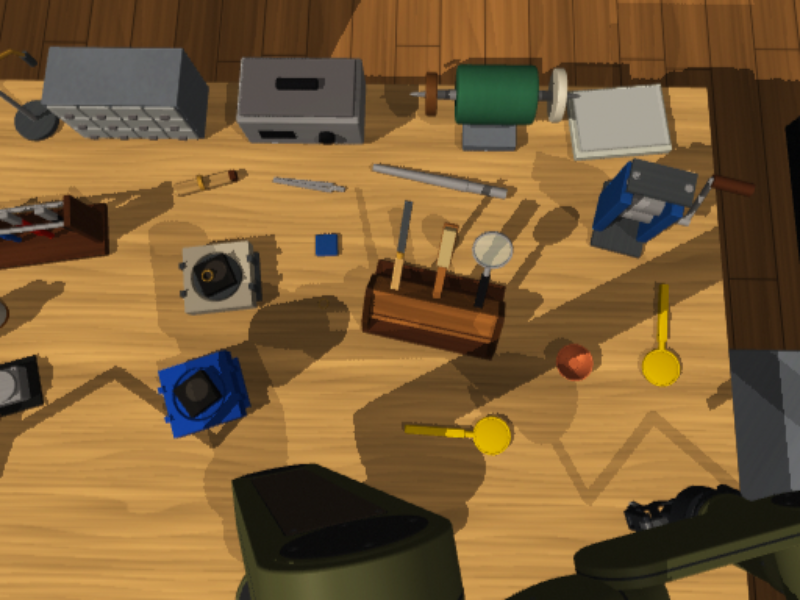

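Candidates in the top view (800x600):
- Steel-rimmed lens with black handle at (493,250)/(483,290), standing in the right-hand rack slot.
- Yellow look-alikes at (660,335) and (470,433), which I rule out.
- Ring on the pale station at (208,275). The blue station at (203,393) isn't meant.

I choose the magnifier in the rack. Next I measure it and take one close crop.

```bash
cat > h.py <<'E'
import numpy as np,cv2
def pts(c):
    K,T,z=c['camera_matrix'],c['world_from_camera'],c['z_map']
    v,u=np.mgrid[:384,:512]
    p=np.stack([(u-K[0,2])/K[0,0]*z,(v-K[1,2])/K[1,1]*z,z,np.ones_like(z)],-1)
    return (p@T.T)[...,:3]
E
python3 - <<'E'
from h import *
c=dict(np.load('top0.npz'));P=pts(c);im=c['color'];ok=c['z_map']>0
hsv=cv2.cvtColor(im,cv2.COLOR_RGB2HSV).astype(int)
cv2.imwrite('pics/crop.png',cv2.resize(im[130:235,215:345,::-1],(780,630-30)))
def R(u0,u1,v0,v1):
    m=np.zeros((384,512),bool);m[int(v0*.64):int(v1*.64),int(u0*.64):int(u1*.64)]=1;return m&ok
# lens (anything high above bench in box)
m=R(468,520,225,272)&(P[...,2]>110);q=P[m];print('lens',m.sum(),q.mean(0),(q.min(0)+q.max(0))/2,q.min(0),q.max(0))
n=np.linalg.svd(q-np.median(q,0))[2] if m.sum()<3000 else 0;print('axes',n)
m=R(470,500,262,310)&(hsv[...,2]<70)&(P[...,2]>70);q=P[m];print('handle',m.sum(),q.mean(0),q.min(0),q.max(0),np.linalg.svd(q-q.mean(0))[2][0])
m=R(355,510,255,360)&(P[...,2]>50);q=P[m]
print('rack',np.c_[q.min(0),q.max(0)]);q9=q[(q[:,2]>88)&(q[:,2]<100)];print('ridge',cv2.minAreaRect(q9[:,:2].astype(np.float32)))
m=R(185,235,250,300)&(P[...,2]>57)&(hsv[...,1]>110)&(hsv[...,2]>70);q=P[m];print('ring',m.sum(),q.mean(0),q.min(0),q.max(0))
m=R(175,245,245,305)&(P[...,2]>54)&(hsv[...,2]<80);q=P[m];print('char',m.sum(),q.mean(0),np.median(q[:,2]))
for n,a in dict(brush=(435,462,215,300),file=(388,415,195,290)).items():
    q=P[R(*a)&(P[...,2]>100)];print(n,q.min(0),q.max(0))
print('max heights',[ (s,P[R(*a)][:,2].max()) for s,a in dict(grey=(235,365,55,145),blue=(155,250,345,440)).items()])
E
```

```text
lens 509 [ 551.53474705 -317.47879364  154.92347108] [ 550.43571943 -317.2863003   155.40135007] [ 519.92809858 -351.72411763  127.512041  ] [ 580.94334027 -282.84848296  183.29065915]
axes [[-0.74592676  0.03078334 -0.66531621]
 [ 0.11338725  0.99021823 -0.08130925]
 [-0.65630526  0.13608912  0.74212071]]
handle 168 [ 481.37587593 -305.28013057   94.2011147 ] [ 458.5826697  -339.74398875   70.63516885] [ 517.57647508 -283.13708944  123.37833602] [-0.72726719  0.03451796 -0.68548592]
rack [[ 387.66055413  548.05615053]
 [-353.33166426  -83.89898202]
 [  50.08407122  158.83052989]]
ridge ((480.8832092285156, -221.5938720703125), (260.1418762207031, 61.42757034301758), 78.04716491699219)
ring 22 [518.48623011 216.75090763  64.33114976] [507.75394754 207.22533281  57.15283639] [528.40484424 228.60729006  69.75573761]
char 432 [520.3156892  203.70858748  60.31105385] 60.322303393866264
brush [ 501.96191547 -256.6101439   100.10506047] [ 595.87523573 -220.37348842  189.35662391]
file [ 515.22400941 -174.59988375  100.20624413] [ 629.26173974 -143.55456392  195.97982013]
max heights [('grey', np.float64(143.80552002641696)), ('blue', np.float64(66.50873004453115))]
```

View pics/crop.png

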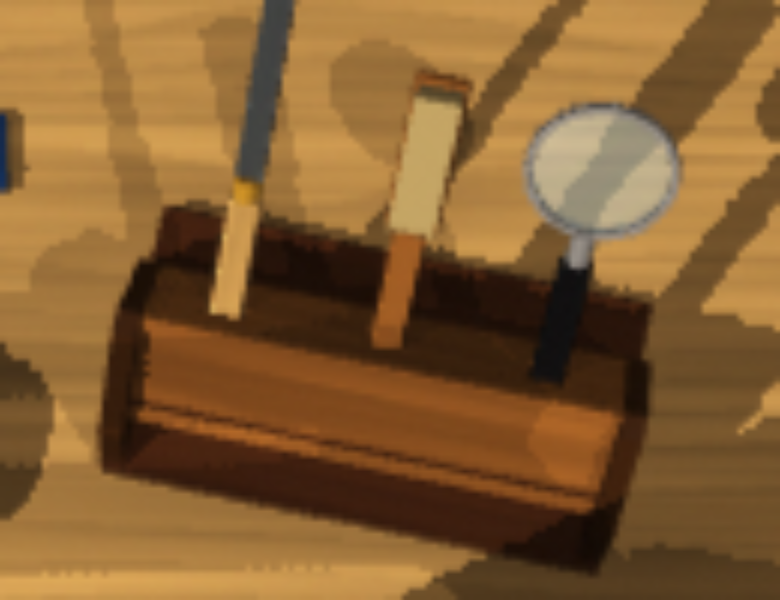

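The crop confirms the choice: clear lens at about (603,170), steel neck at (580,250), black handle from (575,260) to (547,380) entering the right-hand slot, with the brush beside it at (387,340).

```bash
cat >> h.py <<'E'
from scipy.spatial.transform import Rotation as Rn
def plan(o,tgt,yaw=None):
    """shift in tool axes (m) and turn to bring TCP to tgt (mm) with tool x at yaw (deg)"""
    M=Rn.from_rotvec(o['eef_rot']).as_matrix()
    cur=np.degrees(np.arctan2(M[1,0],M[0,0]))
    print('yaw',cur.round(2),'tilt',M[2,2].round(4),'shift',(M.T@(np.array(tgt)-o['tcp_pos'])/1000).round(4),
      'turn',None if yaw is None else np.radians((cur-yaw+180)%360-180).round(4))
E
python3 - <<'E'
from h import *
from cell import ctrl
c=dict(np.load('top0.npz'));P=pts(c)
def at(x,y): # crop px
    return P[int(130+y*105/600),int(215+x/6)].round(0)
for p in [(570,280),(565,300),(560,320),(553,345),(548,370),(547,388),(400,250),(630,310),(560,290),(520,285),(640,380),(330,345),(160,215),(360,440),(360,500)]:print(p,at(*p))
o=ctrl.get_obs()
plan(o,[400,-330,300],-12);plan(o,[496.6,-305.8,200],-12)
E
```

```text
(570, 280) [ 505. -308.  121.]
(565, 300) [ 498. -306.  112.]
(560, 320) [ 488. -304.  103.]
(553, 345) [ 478. -302.   95.]
(548, 370) [ 469. -301.   79.]
(547, 388) [ 460. -301.   80.]
(400, 250) [ 522. -226.  117.]
(630, 310) [ 512. -351.   12.]
(560, 290) [ 503. -303.  117.]
(520, 285) [ 528. -293.    9.]
(640, 380) [ 465. -346.   70.]
(330, 345) [ 478. -196.   83.]
(160, 215) [ 567. -103.   -2.]
(360, 440) [ 432. -212.   58.]
(360, 500) [ 408. -213.   10.]
yaw 15.06 tilt -1.0 shift [ 0.3005 -0.1519 -0.1049] turn 0.4722
yaw 15.06 tilt -1.0 shift [ 0.4001 -0.15   -0.0049] turn 0.4722
```

Emit:
{"method": "send_rows", "body": {
  "targets": [
    [0.1, [0, 0, -0.05], 0],
    [0.1, [0.03, -0.01, -0.09], 0.12],
    [0.1, [0.08, -0.03, -0.105], 0.24],
    [0.1, [0.13, -0.05, -0.105], 0.36],
    [0.1, [0.175, -0.065, -0.105], 0.472],
    [0.1, [0.22, -0.08, -0.105], 0.472],
    [0.1, [0.265, -0.1, -0.105], 0.472],
    [0.1, [0.31, -0.12, -0.105], 0.472],
    [0.1, [0.355, -0.135, -0.105], 0.472],
    [0.1, [0.4, -0.15, -0.105], 0.472],
    [0.1, [0.4, -0.15, -0.105], 0.472],
    [0.1, [0.4, -0.15, -0.105], 0.472]
  ],
  "squeeze": 40
}}

```text
clock: 1.3
tcp_pos: [497.2, -305.4, 299.7]
eef_rot: [-3.125, 0.323, 0.003]
force: [-0.0, -0.3, 1.3]
width: 38.3
finger_force: 0.0
```

```bash
python3 - <<'E'
from h import *
from cell import ctrl
o=ctrl.get_obs();print(o['clock'],o['tcp_pos'],o['width'],o['qpos'])
plan(o,[496.6,-305.8,84.5],-12)
c=ctrl.camera('wrist');np.savez('w1.npz',**c);cv2.imwrite('pics/w1.png',cv2.resize(c['color'][:,:,::-1],(800,600)));print(c['camera_matrix'],c['world_from_camera'])
c=dict(np.load('top0.npz'));P=pts(c).reshape(-1,3);r=P@np.array([[.978,.208,0],[-.208,.978,0],[0,0,1]]).T
g=np.array([.978*496.6+.208*305.8*-1,0,0]) # not used
# rack frame
X=.978*P[:,0]-.208*P[:,1];Y=.208*P[:,0]+.978*P[:,1]
gx=.978*496.6+.208*305.8;gy=.208*496.6-.978*305.8
m=(abs(Y-gy-40)<15)&(P[:,2]>5)&(abs(X-gx)<120)
for a in range(-100,60,8):
    k=m&(abs(X-gx-a)<4)
    if k.any():print(a,np.median(P[k,2]).round())
E
```

```text
1.3 [ 497.15457789 -305.37761982  299.73761084] 38.26855961514003 [-6.22840240e-01  2.60227804e-01  1.31320102e+00 -5.47934971e-04
  1.56991936e+00  1.15416854e+00]
yaw -11.82 tilt -1.0 shift [-1.000e-04  6.000e-04  2.152e-01] turn 0.0032
[[297.31863964   0.         258.89677763]
 [  0.         297.31863964 190.2950962 ]
 [  0.           0.           1.        ]] [[-2.04088180e-01 -9.40373016e-01 -2.72115058e-01  5.66801834e+02]
 [-9.78952474e-01  1.96119602e-01  5.64726077e-02 -3.19687449e+02]
 [ 2.61780494e-04  2.77913101e-01 -9.60606184e-01  4.77140312e+02]
 [ 0.00000000e+00  0.00000000e+00  0.00000000e+00  1.00000000e+00]]
-100 12.0
-92 15.0
-84 55.0
-76 63.0
-68 71.0
-60 80.0
-52 88.0
-44 89.0
-36 81.0
-28 73.0
-20 65.0
-12 59.0
-4 12.0
4 12.0
12 12.0
20 12.0
28 13.0
36 141.0
44 144.0
52 151.0
```

View pics/w1.png

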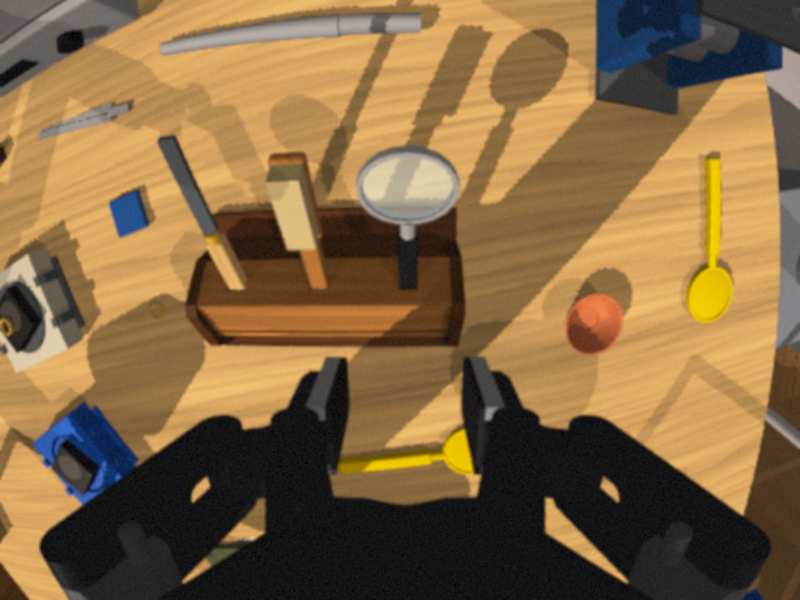

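The wrist view shows the lens at (408,185) and the handle running from (408,235) to (408,288), straight ahead between the fingers. I'll fit the handle's axis from depth, then descend.

```bash
cat >> h.py <<'E'
def wpts(c):
    K,T,z=c['camera_matrix'],c['world_from_camera'],c['z_map']
    v,u=np.mgrid[:384,:512];a=(u-K[0,2])/K[0,0];b=(v-K[1,2])/K[1,1]
    r=np.hypot(a,b)+1e-9;t=np.tan(np.minimum(r,1.5))/r
    p=np.stack([a*t*z,b*t*z,z,np.ones_like(z)],-1);return (p@T.T)[...,:3]
E
python3 - <<'E'
from h import *
c=dict(np.load('w1.npz'));P=wpts(c);V=c['color'].max(2)
m=np.zeros((384,512),bool);m[152:184,254:268]=1
q=P[m&(V<60)&(P[...,2]>75)&(P[...,2]<130)]
print(len(q));d=np.linalg.svd(q-q.mean(0))[2][0];d*=np.sign(d[0]);print('handle top',q.mean(0),d,np.degrees(np.arctan2(d[1],d[0])))
m[:]=0;m[90:145,225:298]=1;q=P[m&(P[...,2]>115)&(P[...,2]<195)]
l=(q.min(0)+q.max(0))/2;print('lens',l,q.mean(0),len(q),'grip',l-78*np.array([.691,-.147,.707]))
E
```

```text
372
handle top [ 489.40980897 -305.56422792  101.36250167] [ 0.72866194 -0.13037709  0.6723493 ] -10.144397578762792
lens [ 551.76089497 -318.68058504  152.65063848] [ 553.88510722 -318.89456249  156.08756395] 2677 grip [ 497.86289497 -307.21458504   97.50463848]
```

Emit:
{"method": "send_rows", "body": {
  "targets": [
    [0.1, [0, 0.001, 0.04], 0],
    [0.1, [0, 0.001, 0.08], 0],
    [0.1, [0, 0.001, 0.12], 0],
    [0.1, [0, 0.001, 0.155], 0],
    [0.1, [0, 0.001, 0.185], 0],
    [0.1, [0, 0.001, 0.205], 0],
    [0.1, [0, 0.001, 0.215], 0],
    [0.1, [0, 0.001, 0.215], 0]
  ]
}}

```text
clock: 2.15
tcp_pos: [494.5, -307.9, 84.4]
eef_rot: [-3.123, 0.331, 0.005]
force: [0.5, 0.3, -0.5]
width: 38.4
finger_force: 0.0
```

Emit:
{"method": "send_rows", "body": {
  "targets": [
    [0.4, [0, 0, 0], 0],
    [0.6, [0, 0, 0], 0],
    [0.8, [0, 0, 0], 0],
    [1, [0, 0, 0], 0],
    [1, [0, 0, 0], 0],
    [1, [0, 0, 0], 0],
    [1, [0, 0, 0], 0]
  ],
  "squeeze": 50
}}

```text
clock: 2.85
tcp_pos: [496.5, -307.4, 85.7]
eef_rot: [3.124, -0.328, 0.0]
force: [0.0, 0.1, 0.5]
width: 0.3
finger_force: 0.0
```

The fingers shut on nothing, so I'll look.

```bash
python3 - <<'E'
from h import *
from cell import ctrl
o=ctrl.get_obs();print(o['tcp_pos'],o['width'],o['force'])
a=ctrl.camera('wrist');b=ctrl.camera('top');np.savez('w2.npz',**a);np.savez('t2.npz',**b)
A=cv2.resize(a['color'][:,:,::-1],(800,600))
B=cv2.resize(b['color'][120:264,200:392,::-1],(800,600))
cv2.imwrite('pics/wt2.png',cv2.resize(np.hstack([A,B]),(800,300)))
E
```

```text
[ 496.49837531 -307.41745312   85.6652917 ] 0.25368049784588825 [0.04258652 0.07556645 0.51808029]
```

View pics/wt2.png

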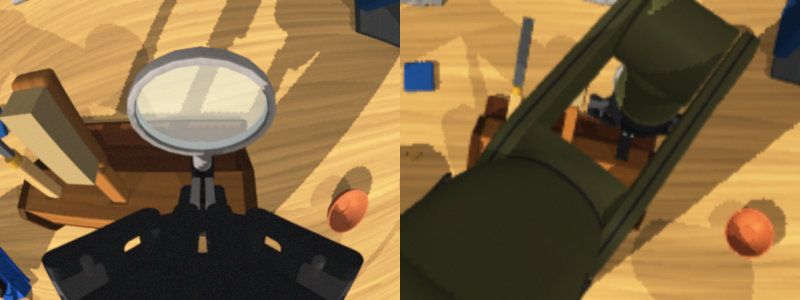

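```bash
python3 - <<'E'
from h import *
c=dict(np.load('w2.npz'));P=wpts(c);im=c['color']
cv2.imwrite('pics/w2c.png',cv2.resize(im[180:330,180:340,::-1],(640,600)))
for v in range(195,310,6):
    print(v,[ (u,*P[v,u].round(0).astype(int)) for u in (250,255,259,263,268)])
E
```

```text
195 [(250, np.int64(527), np.int64(-310), np.int64(131)), (255, np.int64(527), np.int64(-312), np.int64(131)), (259, np.int64(527), np.int64(-314), np.int64(132)), (263, np.int64(526), np.int64(-315), np.int64(132)), (268, np.int64(526), np.int64(-318), np.int64(132))]
201 [(250, np.int64(525), np.int64(-309), np.int64(132)), (255, np.int64(524), np.int64(-311), np.int64(131)), (259, np.int64(524), np.int64(-313), np.int64(132)), (263, np.int64(523), np.int64(-315), np.int64(132)), (268, np.int64(522), np.int64(-317), np.int64(129))]
207 [(250, np.int64(520), np.int64(-308), np.int64(126)), (255, np.int64(520), np.int64(-310), np.int64(128)), (259, np.int64(520), np.int64(-312), np.int64(129)), (263, np.int64(519), np.int64(-314), np.int64(128)), (268, np.int64(517), np.int64(-316), np.int64(124))]
213 [(250, np.int64(515), np.int64(-306), np.int64(120)), (255, np.int64(516), np.int64(-309), np.int64(125)), (259, np.int64(515), np.int64(-311), np.int64(125)), (263, np.int64(515), np.int64(-313), np.int64(125)), (268, np.int64(513), np.int64(-315), np.int64(120))]
219 [(250, np.int64(
[... 3595 characters left out ...]
66)), (259, np.int64(489), np.int64(-306), np.int64(157)), (263, np.int64(495), np.int64(-309), np.int64(167)), (268, np.int64(497), np.int64(-311), np.int64(169))]
303 [(250, np.int64(496), np.int64(-303), np.int64(170)), (255, np.int64(492), np.int64(-305), np.int64(166)), (259, np.int64(366), np.int64(-280), np.int64(-1)), (263, np.int64(492), np.int64(-308), np.int64(166)), (268, np.int64(495), np.int64(-310), np.int64(170))]
309 [(250, np.int64(493), np.int64(-303), np.int64(171)), (255, np.int64(358), np.int64(-274), np.int64(-1)), (259, np.int64(357), np.int64(-278), np.int64(-1)), (263, np.int64(356), np.int64(-282), np.int64(-1)), (268, np.int64(491), np.int64(-310), np.int64(170))]
```

View pics/w2c.png

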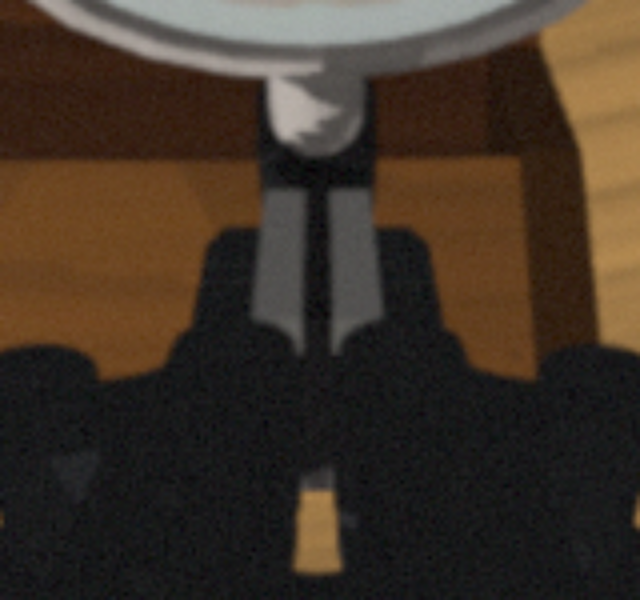

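```bash
python3 - <<'E'
from h import *
from cell import ctrl
c=dict(np.load('w1.npz'));P=wpts(c)
# gripper pts: z>250, region of fingers ; tcp z 299.7
m=(P[...,2]>250)&(P[...,2]<400);m[:220]=0
q=P[m];X=.978*(q[:,0]-497.2)-.208*(q[:,1]+305.4);Y=.208*(q[:,0]-497.2)+.978*(q[:,1]+305.4);Z=q[:,2]-299.7
k=abs(Y)<45
print('lowest finger z rel tcp',np.percentile(Z[k],[0,1,5,20,50]))
k2=k&(Z<np.percentile(Z[k],5));print(X[k2].mean(),np.sort(abs(Y[k2]))[::20].round(0))
c=dict(np.load('w2.npz'));P=wpts(c);m=np.zeros((384,512),bool);m[50:198,150:360]=1
q=P[m&(P[...,2]>120)&(P[...,2]<195)&(P[...,0]>515)];q=q[abs(q[:,1]+318)<45];print('lens now',(q.min(0)+q.max(0))/2,q.min(0),q.max(0))
print(ctrl.get_obs()['joint_torque'])
E
```

```text
lowest finger z rel tcp [34.93690869 40.53312489 47.23625907 64.63749807 86.35911082]
5.770958678392779 [19. 19. 19. 19. 19. 19. 19. 19. 19. 19. 20. 20. 20. 21. 22. 23. 24. 25.
 25. 28. 29. 31.]
lens now [ 552.41383965 -318.19918891  154.55258542] [ 523.43002296 -353.67749947  129.74373606] [ 581.39765635 -282.72087836  179.36143477]
[ 7.99693022e-03 -4.90374470e+01 -2.12641597e+01  3.11886988e-04
  1.23372807e-03 -4.05108983e-05]
```

The fingertips actually sit about 32 mm above the reported TCP: the wrist depth shows it, and the fingers closed just above the handle. I'll open, go 34 mm lower and close again.

Emit:
{"method": "send_rows", "body": {
  "targets": [
    [0.1, [0, 0, 0], 0],
    [0.1, [0, 0, 0], 0],
    [0.1, [0, 0, 0], 0],
    [0.1, [0, 0, 0], 0],
    [0.1, [0, 0, 0.01], 0],
    [0.1, [0, 0, 0.022], 0],
    [0.1, [0, 0, 0.034], 0],
    [0.1, [0, 0, 0.034], 0]
  ]
}}

```text
clock: 3.75
tcp_pos: [494.5, -306.2, 48.9]
eef_rot: [-3.122, 0.328, 0.007]
force: [-0.4, 0.9, 0.5]
width: 38.4
finger_force: 0.0
```

Emit:
{"method": "send_rows", "body": {
  "targets": [
    [0.4, [0, 0, 0], 0],
    [0.6, [0, 0, 0], 0],
    [0.8, [0, 0, 0], 0],
    [0.8, [0, 0, 0], 0],
    [0.8, [0, 0, 0], 0],
    [0.8, [0, 0, 0], 0]
  ],
  "squeeze": 50
}}

```text
clock: 4.35
tcp_pos: [496.7, -307.7, 51.9]
eef_rot: [3.124, -0.328, 0.001]
force: [-0.2, -0.9, -0.7]
width: 14.7
finger_force: 49.4
```

Emit:
{"method": "send_rows", "body": {
  "targets": [
    [0.8, [0.004, 0, -0.004], 0],
    [0.8, [0.01, 0, -0.01], 0],
    [0.8, [0.017, 0, -0.017], 0],
    [0.8, [0.024, 0, -0.024], 0],
    [0.8, [0.031, 0, -0.031], 0],
    [0.8, [0.038, 0, -0.038], 0],
    [0.8, [0.045, 0, -0.045], 0],
    [0.8, [0.052, 0, -0.052], 0],
    [0.8, [0.06, 0, -0.06], 0],
    [0.8, [0.06, 0, -0.075], 0],
    [0.8, [0.06, 0, -0.075], 0],
    [0.8, [0.06, 0, -0.075], 0]
  ]
}}

```text
clock: 5.55
tcp_pos: [555.4, -320.1, 126.9]
eef_rot: [3.124, -0.328, 0.001]
force: [0.7, 0.6, -1.3]
width: 15.1
finger_force: 49.4
```

```bash
python3 - <<'E'
from h import *
from cell import ctrl
o=ctrl.get_obs();print(o['clock'],o['tcp_pos'],o['width'],o['force'],o['finger_force'],o['wrist_torque'])
c=ctrl.camera('wrist');np.savez('w3.npz',**c);d=ctrl.camera('side');np.savez('s3.npz',**d)
A=c['color'][:,:,::-1];B=cv2.resize(d['color'][100:292,190:446,::-1],(512,384))
cv2.imwrite('pics/ws3.png',cv2.resize(np.hstack([A,B]),(800,300)))
P=wpts(c);T=c['world_from_camera']
for v in range(150,240,6):print(v,[P[v,u].round(0).tolist() for u in (259,)])
E
```

```text
5.55 [ 555.44183688 -320.1011907   126.86679536] 15.095599538826924 [ 0.65899526  0.57942306 -1.34188311] 49.3932580947876 [-0.02609215  0.0059517   0.02567433]
150 [[615.0, -332.0, 234.0]]
156 [[613.0, -332.0, 232.0]]
162 [[611.0, -332.0, 230.0]]
168 [[610.0, -331.0, 230.0]]
174 [[608.0, -331.0, 228.0]]
180 [[605.0, -330.0, 225.0]]
186 [[603.0, -330.0, 224.0]]
192 [[601.0, -329.0, 221.0]]
198 [[598.0, -329.0, 217.0]]
204 [[595.0, -328.0, 216.0]]
210 [[592.0, -328.0, 213.0]]
216 [[588.0, -327.0, 207.0]]
222 [[586.0, -326.0, 206.0]]
228 [[583.0, -326.0, 206.0]]
234 [[581.0, -325.0, 206.0]]
```

View pics/ws3.png

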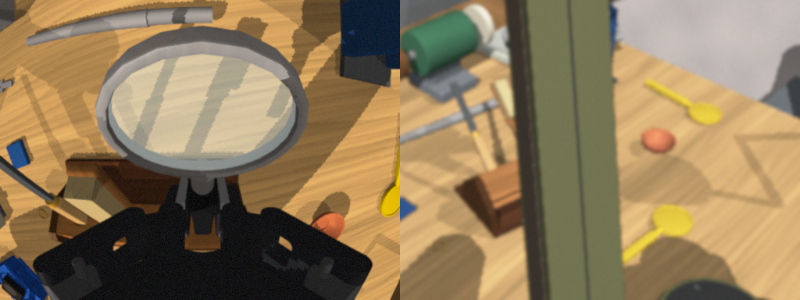

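It's out of the slot and still at 45°. The tool can't tilt, so I'll level the magnifier by resting the underside of the handle near the butt on the rack's ridge. Lowering the grip then pivots it between the pads.

Emit:
{"method": "send_rows", "body": {
  "targets": [
    [0.8, [-0.02, 0, 0], 0],
    [0.8, [-0.04, 0, 0], 0],
    [0.8, [-0.056, 0, 0], 0],
    [0.8, [-0.056, 0, 0], 0],
    [0.8, [-0.056, 0, 0.008], 0],
    [0.8, [-0.056, 0, 0.014], 0],
    [0.8, [-0.056, 0, 0.02], 0],
    [0.8, [-0.056, 0, 0.026], 0],
    [0.8, [-0.056, 0, 0.032], 0],
    [0.8, [-0.056, 0, 0.032], 0]
  ],
  "squeeze": 30
}}

```text
clock: 6.65
tcp_pos: [499.9, -308.3, 94.0]
eef_rot: [-3.124, 0.327, 0.003]
force: [-2.1, -0.6, 1.3]
width: 14.8
finger_force: 49.6
```

```bash
cat >> h.py <<'E'
def lens(c,tcp,prt=True):
    """lens pose: fit rim/glass/neck surface from wrist depth in tool heading frame"""
    P=wpts(c);v,u=np.mgrid[:384,:512];a=np.radians(-12)
    T=c['world_from_camera'];xf=-T[:2,1]/np.linalg.norm(T[:2,1]) # forward = camera up
    d=P[...,:2]-np.array(tcp[:2]);X=d@xf;Y=d@np.array([-xf[1],xf[0]]);Z=P[...,2]-tcp[2]
    m=(X>25)&(X<135)&(abs(Y)<48)&(Z>-10)&(Z<130)&(c['z_map']>0)
    q=np.stack([X[m],Y[m],Z[m]],1)
    w=q[abs(q[:,1])<30];f=np.polyfit(w[:,0],w[:,2],1)
    if prt:print('n',m.sum(),'slope deg',np.degrees(np.arctan(f[0])),'X',np.percentile(q[:,0],[1,99]),'Y',np.percentile(q[:,1],[1,99]),'Z@78',np.polyval(f,78))
    return q
E
python3 - <<'E'
from h import *
from cell import ctrl
o=ctrl.get_obs();print(o['tcp_pos'],o['width'],o['force'],o['finger_force'],o['wrist_torque'])
lens(dict(np.load('w3.npz')),[555.4,-320.1,126.9])
c=ctrl.camera('wrist');np.savez('w4.npz',**c);lens(c,o['tcp_pos'])
E
```

```text
[ 499.91088463 -308.29611737   94.03326769] 14.831433018406248 [-2.11632203 -0.62773658  1.25214983] 49.57514047622681 [0.0058512  0.5466117  0.04511472]
n 37811 slope deg 41.226940724553785 X [30.26102539 83.34615257] Y [-31.89618907  32.81322244] Z@78 121.8188331103295
n 41241 slope deg 38.66895690211769 X [31.20241206 86.69042597] Y [-32.07542527  32.54517022] Z@78 115.52247272123842
```

Emit:
{"method": "send_rows", "body": {
  "targets": [
    [0.7, [0, 0, 0.006], 0],
    [0.7, [0, 0, 0.011], 0],
    [0.7, [0, 0, 0.016], 0],
    [0.7, [0, 0, 0.021], 0],
    [0.7, [0, 0, 0.026], 0],
    [0.7, [0, 0, 0.031], 0],
    [0.7, [0, 0, 0.035], 0],
    [0.7, [0, 0, 0.035], 0],
    [0.7, [0, 0, 0.035], 0]
  ],
  "squeeze": 25
}}

```text
clock: 7.6
tcp_pos: [503.4, -310.0, 61.2]
eef_rot: [3.122, -0.328, 0.009]
force: [2.6, -1.7, 6.2]
width: 15.2
finger_force: 49.4
```

```bash
python3 - <<'E'
from h import *
from cell import ctrl
o=ctrl.get_obs();print(o['tcp_pos'],o['width'],o['force'],o['finger_force'],o['wrist_torque'])
c=ctrl.camera('wrist');np.savez('w5.npz',**c);lens(c,o['tcp_pos'])
cv2.imwrite('pics/w5.png',cv2.resize(c['color'][:,:,::-1],(640,480)))
E
```

```text
[ 503.37853856 -310.04698986   61.16316797] 15.242681942700791 [ 2.59912938 -1.7088322   6.23025091] 49.43460702896118 [-0.0765734  -0.07669378  0.04661229]
n 30180 slope deg 14.677524984215435 X [ 30.26133838 102.06889231] Y [-32.40389401  33.27812005] Z@78 74.90191824211215
```

View pics/w5.png

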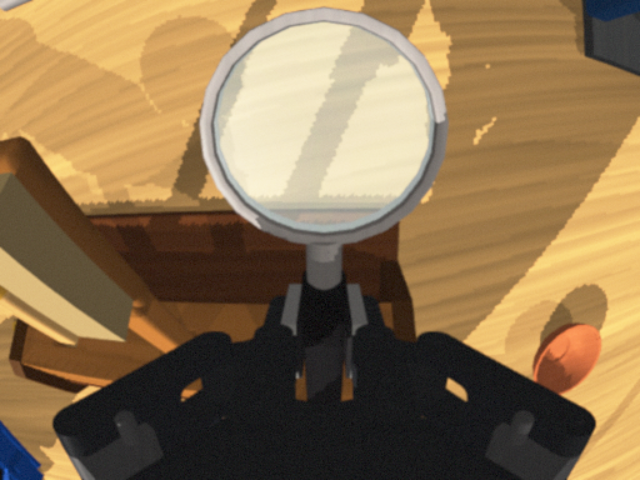

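The lens rotated as planned, rim at (325,125) and nearly level. I'll lower a little more.

Emit:
{"method": "send_rows", "body": {
  "targets": [
    [0.7, [0, 0, 0.004], 0],
    [0.7, [0, 0, 0.008], 0],
    [0.7, [0, 0, 0.01], 0],
    [0.7, [0, 0, 0.01], 0],
    [0.7, [0, 0, 0.01], 0]
  ]
}}

```text
clock: 8.15
tcp_pos: [504.8, -310.6, 51.7]
eef_rot: [3.121, -0.328, 0.013]
force: [3.5, -0.1, 6.9]
width: 15.2
finger_force: 50.0
```

```bash
cat >> h.py <<'E'
def lev(c,tcp):
    q=lens(c,tcp,False);q=q[(q[:,0]>46)]
    for _ in range(4):
        A=np.c_[q[:,:2],np.ones(len(q))];f=np.linalg.lstsq(A,q[:,2],rcond=None)[0];r=q[:,2]-A@f
        q=q[abs(r-np.median(r))<max(3,1.5*np.std(r))]
    ctr=(np.percentile(q[:,:2],.5,0)+np.percentile(q[:,:2],99.5,0))/2
    print('pitch,roll deg',np.degrees(np.arctan(f[:2])).round(1),'std',r.std().round(2),len(q),'centre XY',ctr.round(1),'Z',(f[:2]@ctr+f[2]).round(1),q.min(0),q.max(0))
E
python3 - <<'E'
from h import *
from cell import ctrl
o=ctrl.get_obs();print(o['tcp_pos'],o['width'],o['force'],o['finger_force'],o['wrist_torque'])
c=ctrl.camera('wrist');np.savez('w6.npz',**c);lev(c,o['tcp_pos'])
lev(dict(np.load('w5.npz')),[503.4,-310,61.2]);lev(dict(np.load('w3.npz')),[555.4,-320.1,126.9])
E
```

```text
[ 504.79804282 -310.60554794   51.73530134] 15.185756694817355 [ 3.45921202 -0.09847208  6.90189391] 49.97822463512421 [-0.04491853 -0.23545986 -0.00085229]
pitch,roll deg [ 6.3 -0.2] std 0.93 23279 centre XY [76.1  0.4] Z 63.0 [ 46.00363921 -35.15199753  56.95209433] [107.87633967  35.77087807  68.98035312]
pitch,roll deg [15.  -0.2] std 0.95 27197 centre XY [74.6  0.4] Z 74.0 [ 46.00382217 -35.33765269  63.49486111] [104.70780187  35.8221424   84.23372957]
pitch,roll deg [41.6  0.4] std 1.01 30176 centre XY [62.8  0.4] Z 108.9 [ 46.00164037 -35.36678567  91.9033604 ] [ 81.22928403  36.41179582 123.73696071]
```

Emit:
{"method": "send_rows", "body": {
  "targets": [
    [0.7, [0, 0, 0.004], 0],
    [0.7, [0, 0, 0.0075], 0],
    [0.7, [0, 0, 0.0075], 0],
    [0.7, [0, 0, 0.0075], 0],
    [0.7, [0, 0, -0.02], 0],
    [0.7, [0, 0, -0.06], 0],
    [0.7, [0, 0, -0.1], 0],
    [0.7, [0, 0, -0.14], 0],
    [0.7, [0, 0, -0.18], 0],
    [0.7, [0, 0, -0.2], 0],
    [0.7, [0, 0, -0.2], 0],
    [0.7, [0, 0, -0.2], 0]
  ]
}}

```text
clock: 9.4
tcp_pos: [500.3, -308.1, 248.8]
eef_rot: [-3.124, 0.328, 0.0]
force: [-0.7, -0.9, -0.4]
width: 14.9
finger_force: 49.5
```

```bash
python3 - <<'E'
from h import *
from cell import ctrl
o=ctrl.get_obs();print(o['clock'],o['tcp_pos'],o['width'],o['force'],o['finger_force'],o['qpos'])
c=ctrl.camera('wrist');np.savez('w7.npz',**c);lev(c,o['tcp_pos'])
q=lens(c,o['tcp_pos'],False)
for a in (15,20,25):
    k=(abs(abs(q[:,1])-a)<1);x=q[k,0];h=np.sqrt(36**2-a*a);print(a,x.min(),x.max(),'ctr',(x.min()+x.max())/2)
k=abs(q[:,1])<2;print('far',q[k,0].max()-36)
b=dict(np.load('top0.npz'));P=pts(b)
# ring: pixels on charcoal, ray onto z=63
hsv=cv2.cvtColor(b['color'],cv2.COLOR_RGB2HSV).astype(int)
m=np.zeros((384,512),bool);m[160:192,118:152]=1
m&=(hsv[...,0]>12)&(hsv[...,0]<32)&(hsv[...,1]>90)&(hsv[...,2]>60)
n,l,s,ce=cv2.connectedComponentsWithStats(m.astype(np.uint8));print(s,ce)
for C,name in((b,'top'),(dict(np.load('side0.npz')),'side')):
    if name=='side':
        hs=cv2.cvtColor(C['color'],cv2.COLOR_RGB2HSV).astype(int);m=np.zeros((384,512),bool);m[268:292,122:146]=1
        m&=(hs[...,1]>110)&(hs[...,2]>90)&(hs[...,0]>12)&(hs[...,0]<32)
    v,u=np.nonzero(m);uv=np.array([(u.min()+u.max())/2,(v.min()+v.max())/2])
    K,T=C['camera_matrix'],C['world_from_camera'];r=T[:3,:3]@np.linalg.inv(K)@[*uv,1];t=(63-T[2,3])/r[2];print(name,uv,len(u),T[:3,3]+t*r)
plan(o,[442,217,250],0)
E
```

```text
9.4 [ 500.3024615  -308.09847741  248.8434213 ] 14.929587849191151 [-0.66729295 -0.92702045 -0.43215622] 49.51016306877136 [-6.24005063e-01  2.89708766e-01  1.39542207e+00  2.12874963e-04
  1.45664059e+00  1.15589352e+00]
pitch,roll deg [-0.5  0. ] std 0.93 20849 centre XY [76.8  0.2] Z 54.3 [ 46.00130954 -35.28056167  51.11951826] [108.96288654  35.98756314  57.3547899 ]
15 41.088633230957704 105.51403219454345 ctr 73.30133271275058
20 42.359617200669796 103.30242946649484 ctr 72.83102333358232
25 47.56561343362205 98.99932987721208 ctr 73.28247165541705
far 72.96288653893406
[[     0      0    512    384 196578]
 [   129    172      8      8     30]] [[255.51878644 191.50242652]
 [132.4        175.6       ]]
top [132.5 175.5] 30 [519.61111086 216.09662004  63.        ]
side [132.  278.5] 82 [518.04836336 215.61631882  63.        ]
yaw -11.98 tilt -1.0 shift [-0.166  -0.5016 -0.001 ] turn -0.2091
```

Emit:
{"method": "send_rows", "body": {
  "targets": [
    [0.7, [-0.003, -0.01, 0], 0],
    [0.7, [-0.01, -0.03, 0], -0.01],
    [0.7, [-0.018, -0.055, 0], -0.02],
    [0.7, [-0.027, -0.085, 0], -0.035],
    [0.7, [-0.037, -0.115, 0], -0.05],
    [0.7, [-0.047, -0.145, 0], -0.065],
    [0.7, [-0.057, -0.175, 0], -0.08],
    [0.7, [-0.067, -0.205, 0], -0.095],
    [0.7, [-0.075, -0.23, 0], -0.105],
    [0.7, [-0.081, -0.25, 0], -0.105],
    [0.7, [-0.081, -0.25, 0], -0.105],
    [0.7, [-0.081, -0.25, 0], -0.105]
  ]
}}

```text
clock: 10.65
tcp_pos: [472.0, -45.8, 249.1]
eef_rot: [3.137, -0.16, -0.002]
force: [-0.5, -0.4, -0.5]
width: 15.2
finger_force: 49.5
```

```bash
python3 - <<'E'
from h import *
from cell import ctrl
o=ctrl.get_obs();print(o['tcp_pos']);plan(o,[445.8,215.9,250],0)
E
```

```text
[471.96144075 -45.77045675 249.05359632]
yaw -5.83 tilt -1.0 shift [-0.0526 -0.2577 -0.0009] turn -0.1017
```

Emit:
{"method": "send_rows", "body": {
  "targets": [
    [0.7, [-0.002, -0.01, 0], 0],
    [0.7, [-0.006, -0.03, 0], -0.01],
    [0.7, [-0.011, -0.055, 0], -0.02],
    [0.7, [-0.017, -0.085, 0], -0.035],
    [0.7, [-0.023, -0.115, 0], -0.05],
    [0.7, [-0.03, -0.145, 0], -0.065],
    [0.7, [-0.036, -0.175, 0], -0.08],
    [0.7, [-0.042, -0.205, 0], -0.09],
    [0.7, [-0.047, -0.23, 0], -0.1],
    [0.7, [-0.051, -0.25, 0], -0.102],
    [0.7, [-0.0526, -0.2577, 0], -0.102],
    [0.7, [-0.0526, -0.2577, 0], -0.102]
  ]
}}

```text
clock: 11.85
tcp_pos: [447.4, 215.2, 249.3]
eef_rot: [3.141, -0.002, -0.001]
force: [-0.6, -0.7, -1.3]
width: 14.9
finger_force: 49.5
```

Emit:
{"method": "send_rows", "body": {
  "targets": [
    [0.7, [0, 0, 0.015], 0],
    [0.7, [0, 0, 0.04], 0],
    [0.7, [0, 0, 0.065], 0],
    [0.7, [0, 0, 0.09], 0],
    [0.7, [0, 0, 0.115], 0],
    [0.7, [0, 0, 0.135], 0],
    [0.7, [0, 0, 0.15], 0],
    [0.7, [0, 0, 0.15], 0],
    [0.7, [0, 0, 0.15], 0],
    [0.7, [0, 0, 0.15], 0]
  ]
}}

```text
clock: 12.85
tcp_pos: [448.6, 214.6, 100.6]
eef_rot: [-3.141, 0.005, -0.003]
force: [-0.0, 0.6, -1.1]
width: 15.4
finger_force: 49.5
```

```bash
python3 - <<'E'
from h import *
from cell import ctrl
o=ctrl.get_obs();print(o['clock'],o['tcp_pos'],o['width'],o['force'],o['finger_force'])
c=ctrl.camera('wrist');np.savez('w8.npz',**c);lev(c,o['tcp_pos'])
q=lens(c,o['tcp_pos'],False);q=q[(q[:,2]>44)&(q[:,2]<64)]
for a in (15,20,25):
    k=(abs(abs(q[:,1])-a)<1);x=q[k,0];print(a,x.min(),x.max(),'ctr',(x.min()+x.max())/2)
t=ctrl.camera('top');s=ctrl.camera('side')
A=c['color'][:,:,::-1];B=cv2.resize(s['color'][215:345,60:233,::-1],(512,384))
cv2.imwrite('pics/ws8.png',cv2.resize(np.hstack([A,B]),(800,300)))
E
```

```text
12.85 [448.58761926 214.62958013 100.60066621] 15.38142206952507 [-0.01250471  0.64361966 -1.09457992] 49.49119806289673
pitch,roll deg [-0.3 -0. ] std 0.93 20853 centre XY [76.8  0. ] Z 54.5 [ 46.01168707 -35.56457149  51.45292454] [108.64640382  35.67330001  57.53698519]
15 41.1503209067127 105.49833190405955 ctr 73.32432640538613
20 43.10189800316139 103.19257761034291 ctr 73.14723780675214
25 47.34341853934228 98.91347258824136 ctr 73.12844556379181
```

View pics/ws8.png

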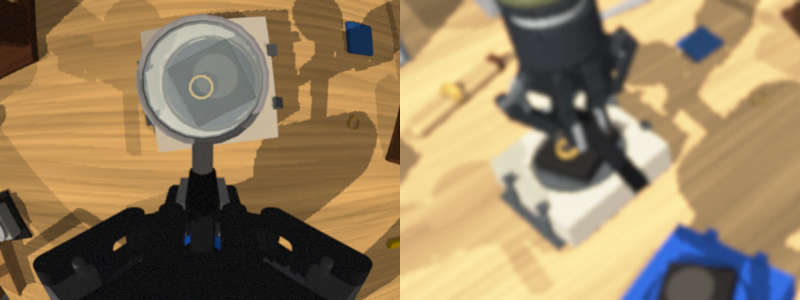

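The ring shows through the lens at (202,87) in the left half, near the lens centre at (203,80). I need a 4 mm shift back and 28 mm down.

Emit:
{"method": "send_rows", "body": {
  "targets": [
    [0.7, [-0.002, -0.001, 0.006], 0],
    [0.7, [-0.004, -0.001, 0.014], 0],
    [0.7, [-0.004, -0.001, 0.022], 0],
    [0.7, [-0.004, -0.001, 0.028], 0],
    [0.7, [-0.004, -0.001, 0.028], 0],
    [0.7, [-0.004, -0.001, 0.028], 0],
    [0.7, [-0.004, -0.001, 0.028], 0],
    [0.7, [-0.004, -0.001, 0.028], 0]
  ]
}}

```text
clock: 13.8
tcp_pos: [443.9, 216.0, 71.9]
eef_rot: [-3.141, 0.003, -0.001]
force: [0.7, 0.2, -0.2]
width: 15.3
finger_force: 49.5
```

```bash
python3 - <<'E'
from h import *
from cell import ctrl
o=ctrl.get_obs();print(o['clock'],o['tcp_pos'],o['width'],o['force'],o['finger_force'],abs(o['dq']).max())
c=ctrl.camera('wrist');lev(c,o['tcp_pos'])
im=c['color'];hsv=cv2.cvtColor(im,cv2.COLOR_RGB2HSV).astype(int)
P=wpts(c);q=lens(c,o['tcp_pos'],False)
# ring ray through lens: threshold brighter/yellow inside lens
m=np.zeros((384,512),bool);m[70:150,225:295]=1
m&=(hsv[...,1]>60)&(hsv[...,2]>150)
n,l,s,ce=cv2.connectedComponentsWithStats(m.astype(np.uint8))
K,T=c['camera_matrix'],c['world_from_camera']
for i in range(1,n):
    if s[i,4]<40: continue
    u,v=s[i,0]+s[i,2]/2,s[i,1]+s[i,3]/2
    a,b=(u-K[0,2])/K[0,0],(v-K[1,2])/K[1,1];r=np.hypot(a,b);d=T[:3,:3]@np.array([np.sin(r)*a/r,np.sin(r)*b/r,np.cos(r)])
    print(s[i],(T[:3,3]+d*(63-T[2,3])/d[2]).round(1))
E
```

```text
13.8 [443.87814678 215.96596232  71.86969131] 15.291912641453267 [ 0.72994003  0.20652521 -0.2052555 ] 49.492008090019226 0.001643321722562352
pitch,roll deg [-0.4 -0. ] std 0.93 20853 centre XY [76.8  0.1] Z 54.4 [ 46.00396315 -35.56315779  51.2352905 ] [109.06568396  35.48924143  57.40897165]
[242  87  36  35 356] [516.4 215.2  63. ]
```

```bash
python3 -c "
from cell import ctrl
print(ctrl.finish_job())"
```

```text
the job is handed in; nothing more can be done
None
```

The magnifier is out of the rack and held level (within about 0.5°), its lens centred within about 2 mm of the ring and about 60 mm above it; the job is handed in, but no verdict came back.

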